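# Restack the shower jars on their two trays

### The arm

A 6-joint arm with a two-finger parallel gripper is mounted at the origin on the work surface. World frame = base frame: x ahead of the robot, y to its left, z up, the work surface at z = 0. Lengths are in mm, angles in rad, forces in N, time in s.
With the tool pointing down it reaches from about 325 to 900 mm from the base axis. Payload 6.1 kg.
Tool frame: the origin (TCP) lies midway between the tips of the shut fingers; the grasp point (between the pads) lies 19 mm behind it; z points along the fingers, y is the line along which they close (so a half turn about z gives the same grasp; the last joint's range is limited). The gripper opens to 85 mm and grips with 20 to 120 N. Pads are 22 mm wide; open, the fingers measure 114 mm over their backs; the gripper's body (76 mm by 85 mm) begins 54 mm behind the grasp point. The pads swing forward as they close: fully open they stand 13 mm farther back than shut.
Start: joints at [-1.45, 0.22, 1.526, -0, 1.395, -0.126], TCP at [152.682, -606.056, 231.3] pointing down, gripper open.
Joint ranges: [-2.98, 2.98], [-0.91, 2.08], [0.09, 2.57], [-1.24, 4.39], [0.2, 2.65], [-2.68, 2.68]. Speed limits (rad/s): [2.57, 2.57, 3.01, 3.14, 3.14, 3.14].

### API

Orientations are given as a rotation vector (axis times angle).
In Python, from cell import robot gives the robot as it stands. The module is installed in compiled form; this text tells all that it offers.
- The arm moves only by the tool move_arm, never from a script. Its argument "motion" is a list of rows, each a list of 3 entries, a list of its own where there are three numbers: the shift along the world's x, y, z in cm, then the turn, a rotation vector about the world's x, y, z in degrees, then the finger opening in cm, from 0 to 8.54. In form: [[[dx, dy, dz], [wx, wy, wz], claw], ...]. A call has 1 to 8 rows; each row is the pose to reach, as a shift and turn from the pose commanded when the call began; what a row does not reach only later rows make up. A row lasts 1/8 s, in which the tool goes at most 62.5 mm and 10.7 degrees, less where a joint would pass 70% of its speed; a pose out of reach is approached as far as the arm can. A call with a gripper value outside its range is refused whole. The fingers move at their own pace and stop on an object; "newtons" is the grip in N (left out, the last holds). Time passes only in rows, so rows that repeat a pose let the fingers close. It gives the time, the measured TCP pose, the force, the opening and the grip force at its end, in the units of the state.
- robot.sense(): the state, without advancing time (a new reading comes with each control period).
- robot.grab_frame(name): name is "scene" or "side" or "wrist"; returns the picture (420x560x3 uint8, blue, green, red); there is no depth.
- robot.camera_params(name): a dict with "K" (3x3 intrinsics, pixels), "extrinsics" (4x4, takes a point from camera to world coordinates). Camera axes: x right, y down, z forward; pixel columns grow to the right and rows downward; lengths in mm; the calibration is good to about 2 mm. A picture is of the moment at which its call begins: read the wrist's pose just before it. camera_params takes no time and is no camera call; for the wrist camera it gives the pose at the moment of the call.
- robot.sign_off(): hands the job in; it is judged then, once.
The state is a dict: "time_s": time; "joint_positions": joint angles; "qd": joint speeds; "effort": joint torques, N m; "eef_pos": TCP position; "tcp_rot": TCP orientation; "contact_force": force on the tool from outside, world axes, zero at the start; "wrist_torque": the same for the moment, N m; "grip_width": finger opening in mm; "finger_force": force on a finger pad.
Only numpy, scipy, OpenCV 4.12 (cv2) and the standard library are available. Lean on these libraries where they do the work, as an engineer would, in place of code of your own. Each camera call takes 0.05 s, during which the arm holds its last target. There are 200 camera calls.

### The job

Tidy the shower bench by restacking the five jars: in the stainless tray stand the dark grey jar, then the blue jar on it and the white jar on top; in the bamboo tray stand the orange jar with the green jar on top. Every jar must end upright and fully seated, its foot flat on the tray or inside the lid rim of the jar below; do not knock any jar over, and leave the soap, the nail brush and the suction hook where they lie.

Things in the scene. Friction and masses are not known exactly. Their poses are not given: they have to be found in the camera images.
- jar_grey: Closed round dark grey metallic jar with a white paper band, loose, upright; 58 mm across, 66 mm high. Origin: centre of its underside, z up. Foot 40 mm across, 6 mm high. Lid top 62 mm above the origin, inside a rim 4 mm high with a 50 mm opening: another jar's foot stands in it with 5 mm play (its origin then 62 mm above this one's). 0.1 to 0.23 kg. Grip across the round side.
- jar_blue: Closed round blue jar with a white paper band, loose, upright; 58 mm across, 56 mm high. Origin: centre of its underside, z up. Foot 40 mm across, 6 mm high. Lid top 52 mm above the origin, inside a rim 4 mm high with a 50 mm opening: another jar's foot stands in it with 5 mm play (its origin then 52 mm above this one's). 0.1 to 0.23 kg. Grip across the round side.
- jar_white: Closed round white jar with a white paper band, loose, upright; 58 mm across, 50 mm high. Origin: centre of its underside, z up. Foot 40 mm across, 6 mm high. Lid top 46 mm above the origin, inside a rim 4 mm high with a 50 mm opening: another jar's foot stands in it with 5 mm play (its origin then 46 mm above this one's). 0.1 to 0.23 kg. Grip across the round side.
- jar_orange: Closed round orange jar with a white paper band, loose, upright; 58 mm across, 64 mm high. Origin: centre of its underside, z up. Foot 40 mm across, 6 mm high. Lid top 60 mm above the origin, inside a rim 4 mm high with a 50 mm opening: another jar's foot stands in it with 5 mm play (its origin then 60 mm above this one's). 0.1 to 0.23 kg. Grip across the round side.
- jar_green: Closed round green jar with a white paper band, loose, upright; 58 mm across, 52 mm high. Origin: centre of its underside, z up. Foot 40 mm across, 6 mm high. Lid top 48 mm above the origin, inside a rim 4 mm high with a 50 mm opening: another jar's foot stands in it with 5 mm play (its origin then 48 mm above this one's). 0.1 to 0.23 kg. Grip across the round side.
- tray_steel: Round bright stainless steel tray fixed to the bench, 92 mm across, 14 mm high. Origin: centre of its underside, z up. Its flat floor is 6 mm above the origin, 84 mm across inside the rim, which stands 8 mm above the floor. It stands left or right of the jars. A thin black foot ring shows round its edge.
- tray_bamboo: Round pale bamboo wood tray fixed to the bench, 92 mm across, 14 mm high. Origin: centre of its underside, z up. Its flat floor is 6 mm above the origin, 84 mm across inside the rim, which stands 8 mm above the floor. It stands left or right of the jars.
- soap: Cream bar of soap, 70 (x) by 46 (y) by 24 mm high, lying loose among the jars; origin: centre of its underside. Leave alone.
- nail_brush: Wooden nail brush lying bristles down, 80 (x) by 36 (y) by 26 mm high, loose among the jars; origin: centre of its underside. Leave alone.
- suction_hook: Clear suction disc 60 mm across with a small steel hook on it, lying hook up, 33 mm high over all, loose among the jars; origin: centre of its underside. Leave alone.
Not all that is in view belongs to the job. Of the things that look like the jar_orange, take the one that is farthest to the robot's left at the start.

How it is judged:
By the outcome, as a careful person would: the job done as asked, in the order asked, and still so for the second after the job is handed in, with the robot touching nothing.
It also fails if it takes over 144 s, if anything falls off the work surface, if the arm or the gripper's body presses on something with over 40 N, if the wrist force passes 120 N, or if a joint passes its speed limit or range.

## Working session

There is one attempt and no reset: what is moved stays moved. The work goes in short steps, Python scripts to look and compute and a tool call to move; the robot and the scene stay as the last step left them, time stands still between calls to the robot, and variables do not carry over. Pictures are saved under pics/ and viewed, at most 14 in all, crops included, and the job is handed in when it is done.

Besides the shell and the picture viewer there is one more tool, called after "Request:" as name(argument=value, ...) on one line, values as JSON. move_arm: Moves the arm, as the interface text tells. Its arguments: {"type":"object","properties":{"motion":{"type":"array","items":{"type":"array"}},"newtons":{"type":"number"}},"required":["motion"]}

```bash
mkdir -p pics
python3 - <<'E'
from cell import robot
import cv2,numpy as np
s=robot.sense();print(s)
for n in("scene","side"):
    cv2.imwrite(f"pics/{n}0.png",robot.grab_frame(n));p=robot.camera_params(n);print(n,np.round(p["K"],1).tolist(),np.round(p["extrinsics"],3).tolist())
E
```

```text
{'time_s': 0.0, 'joint_positions': array([-1.45010895e+00,  2.21211960e-01,  1.52761877e+00,  9.64505384e-06,
        1.39471749e+00, -1.26143343e-01]), 'qd': array([-0.00111243, -0.00010256, -0.00067368, -0.00014335, -0.00100419,
       -0.00242984]), 'effort': array([-2.19376479e-04, -4.96895635e+01, -3.89397132e+01, -5.27371947e-05,
        1.08986255e-02, -1.92018263e-05]), 'eef_pos': array([ 152.60627247, -605.45119933,  230.20397723]), 'tcp_rot': array([-3.11575732e+00, -3.86493904e-01, -2.32788198e-05]), 'contact_force': array([ 0.66509806,  0.54033863, -0.35396595]), 'wrist_torque': array([ 0.03192918,  0.01026531, -0.06070534]), 'finger_force': 0.0, 'grip_width': 85.49305423631559}
scene [[386.0, 0.0, 280.9], [0.0, 386.0, 212.7], [0.0, 0.0, 1.0]] [[-0.667, 0.533, -0.521, 1074.839], [0.745, 0.479, -0.464, 399.365], [0.002, -0.697, -0.717, 682.098], [0.0, 0.0, 0.0, 1.0]]
side [[465.7, 0.0, 288.1], [0.0, 465.7, 210.3], [0.0, 0.0, 1.0]] [[0.92, -0.294, 0.26, 320.779], [-0.392, -0.669, 0.631, -662.781], [-0.011, -0.682, -0.731, 794.296], [0.0, 0.0, 0.0, 1.0]]
```

View pics/scene0.png

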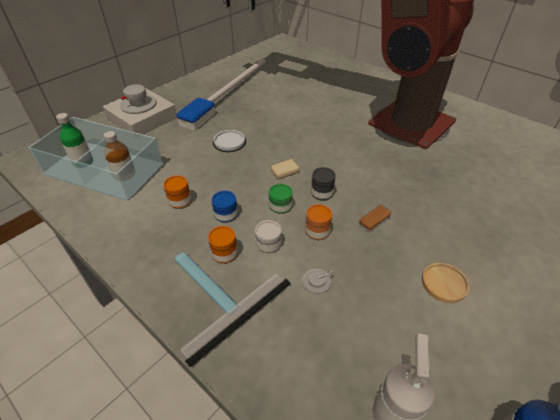

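View pics/side0.png

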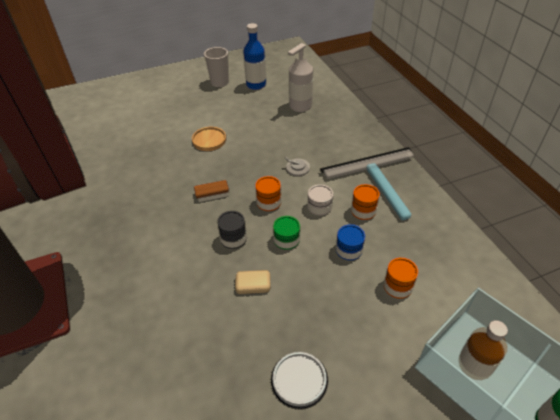

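Scene view: three orange jars at (177,192), (222,244) and (318,222). The others are blue (225,206), green (280,198), white (268,236) and grey (323,183), with the steel tray at (229,141), bamboo tray at (445,282), soap (285,170), brush (375,217) and hook (317,280). In the side view the oranges are at (401,277), (365,201) and (268,193). Next I triangulate these.

```bash
cat > h.py <<'E'
from cell import robot
import cv2,numpy as np
HSV={"orange":((3,150,110),(14,255,255)),"blue":((108,150,60),(125,255,255)),"green":((50,120,50),(75,255,255))}
def blobs(img,name,amin=60):
    m=cv2.inRange(cv2.cvtColor(img,cv2.COLOR_BGR2HSV),*HSV[name])
    n,_,st,c=cv2.connectedComponentsWithStats(m)
    return [(np.round(c[i],1).tolist(),st[i].tolist()) for i in range(1,n) if st[i][4]>amin]
def ray(p,uv):
    K,E=np.array(p["K"]),np.array(p["extrinsics"]);d=E[:3,:3]@np.linalg.inv(K)@[uv[0],uv[1],1.];return E[:3,3],d
def plane(p,uv,z):
    o,d=ray(p,uv);return o+d*(z-o[2])/d[2]
def tri(p,a,q,b):
    o,d=ray(p,a);r,e=ray(q,b);s=np.linalg.lstsq(np.c_[d,-e],r-o,rcond=None)[0]
    x,y=o+d*s[0],r+e*s[1];return (x+y)/2,np.linalg.norm(x-y)
E
python3 - <<'E'
from h import *
P,Q=robot.camera_params("scene"),robot.camera_params("side")
A,B=cv2.imread("pics/scene0.png"),cv2.imread("pics/side0.png")
for n in HSV: print(n,blobs(A,n),blobs(B,n))
pts={"orA":((177,187),(401,272)),"orB":((222,240),(365,197)),"orC":((318,217),(268,189)),"blue":((225,202),(350,238)),"green":((280,195),(287,230)),"white":((268,233),(320,195)),"grey":((323,179),(232,226)),
"steel":((229,141),(300,378)),"bamboo":((445,282),(209,139)),"soap":((285,170),(253,282)),"brush":((375,217),(211,190)),"hook":((317,280),(298,166))}
for k,(a,b) in pts.items():
    x,e=tri(P,a,Q,b);print(k,np.round(x),round(e,1),"r",round(np.hypot(x[0],x[1])))
print(np.round(robot.camera_params("wrist")["K"],1).tolist(),np.round(robot.camera_params("wrist")["extrinsics"],3).tolist())
E
```

```text
orange [([174.0, 189.4], [164, 175, 24, 26, 220]), ([317.3, 217.8], [306, 204, 26, 29, 474]), ([375.0, 216.2], [361, 205, 30, 23, 337]), ([219.9, 242.7], [208, 226, 28, 30, 247])] [([267.6, 184.9], [255, 176, 26, 19, 381]), ([210.6, 187.4], [194, 181, 34, 14, 305]), ([366.2, 193.4], [353, 184, 27, 20, 412]), ([402.5, 269.9], [387, 257, 31, 27, 616])]
blue [([533.7, 413.3], [521, 404, 30, 16, 239])] []
green [([69.9, 135.4], [60, 122, 23, 25, 389]), ([279.9, 194.2], [269, 184, 23, 22, 390])] [([286.3, 228.4], [273, 216, 27, 26, 562])]
orA [ 721. -258.   50.] 2.8 r 766
orB [760. -51.  49.] 0.8 r 762
orC [570.  61.  49.] 1.1 r 573
blue [ 674. -138.   43.] 3.4 r 688
green [564. -60.  37.] 2.7 r 568
white [674.   4.  40.] 1.1 r 674
grey [458. -11.  48.] 3.0 r 458
steel [ 464. -355.    4.] 1.8 r 584
bamboo [508. 349.   6.] 3.6 r 616
soap [ 457. -137.    8.] 1.5 r 477
brush [454. 144.  17.] 2.4 r 477
hook [682. 149.   8.] 3.6 r 698
[[332.9, 0.0, 280.2], [0.0, 332.9, 202.6], [0.0, 0.0, 1.0]] [[0.245, -0.922, -0.3, 229.116], [-0.97, -0.233, -0.073, -587.239], [-0.002, 0.309, -0.951, 372.694], [0.0, 0.0, 0.0, 1.0]]
```

Triangulated y: orange A −258, B −51, C +61. C, at scene (318,222) and side (268,193), is farthest to the robot's left (+y), so it is the one meant. I'll check it in a wrist overview.

Request:
move_arm(motion=[[[48.7,63.6,10],[0,0,0],8.5],[[48.7,63.6,10],[0,0,0],8.5],[[48.7,63.6,10],[0,0,0],8.5],[[48.7,63.6,10],[0,0,0],8.5],[[48.7,63.6,10],[0,0,0],8.5],[[48.7,63.6,10],[0,0,0],8.5],[[48.7,63.6,10],[0,0,0],8.5],[[48.7,63.6,10],[0,0,0],8.5]], newtons=40)

```text
time_s: 1.1
eef_pos: [455.1, -210.3, 293.3]
tcp_rot: [3.118, 0.386, -0.0]
contact_force: [0.7, -0.4, 0.3]
grip_width: 84.5
finger_force: 0.0
```

Request:
move_arm(motion=[[[18.5,24.2,3.7],[0,0,0],8.5],[[18.5,24.2,3.7],[0,0,0],8.5],[[18.5,24.2,3.7],[0,0,0],8.5],[[18.5,24.2,3.7],[0,0,0],8.5],[[18.5,24.2,3.7],[0,0,0],8.5],[[18.5,24.2,3.7],[0,0,0],8.5],[[18.5,24.2,3.7],[0,0,0],8.5]])

```text
time_s: 1.98
eef_pos: [638.9, 29.8, 329.3]
tcp_rot: [3.117, 0.388, -0.003]
contact_force: [0.4, -0.6, 0.3]
grip_width: 85.1
finger_force: 0.0
```

Run:
```python
from h import *
import pickle
p=robot.camera_params("wrist");img=robot.grab_frame("wrist");cv2.imwrite("pics/w1.png",img);pickle.dump(p,open("w1.pkl","wb"))
print(robot.sense()["eef_pos"],robot.sense()["joint_positions"],p["extrinsics"][:3,3])
A=cv2.imread("pics/scene0.png");cv2.imwrite("pics/crop.png",cv2.resize(A[160:280,150:350],None,fx=4,fy=4,interpolation=2))
```

```text
[638.74619704  29.19703865 329.60191705] [-7.72969544e-02  2.13172821e-01  1.35302648e+00 -4.97633637e-04
  1.57668010e+00  1.24719119e+00] [715.61258003  48.46729204 471.52180932]
```

View pics/w1.png

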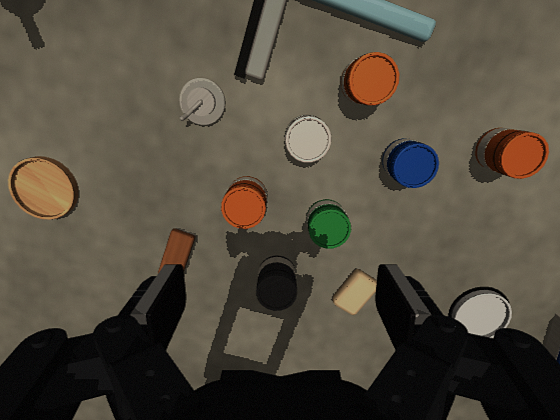

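View pics/crop.png

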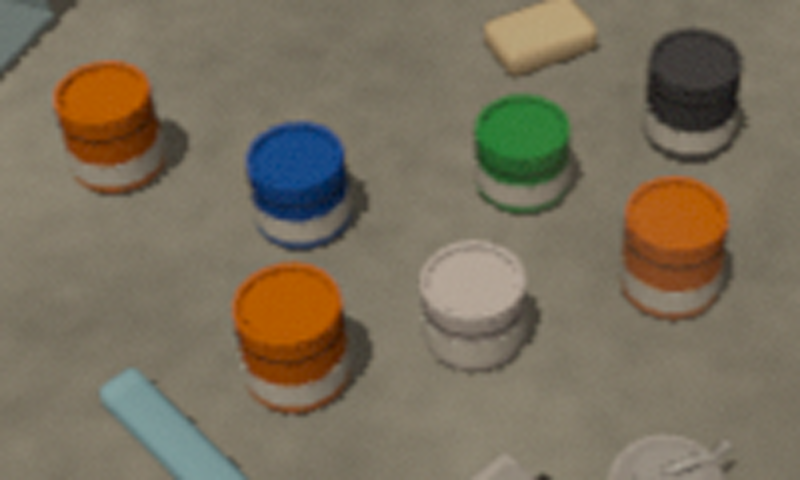

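The wrist view shows the lids: orange C (244,205), white (308,138), blue (413,164), green (330,226) and grey (277,288). The trays are bamboo (43,188) and steel (481,314). The crop shows orange C at its right edge, beside grey, near the hook and on the bamboo (+y) side. It has the same cap and band as the other two and is the leftmost. Now I fit the lid outlines.

```bash
cat > lid.py <<'E'
from h import *
def lid(img,p,seed,z,tol=18):
    g=cv2.medianBlur(img,3);m=np.zeros((422,562),np.uint8)
    cv2.floodFill(g.copy(),m,seed,0,(tol,)*3,(tol,)*3,4|cv2.FLOODFILL_FIXED_RANGE|cv2.FLOODFILL_MASK_ONLY|(255<<8))
    c=max(cv2.findContours(m[1:-1,1:-1],0,2)[0],key=cv2.contourArea)
    W=np.array([plane(p,q[0],z)[:2] for q in cv2.convexHull(c)],np.float32)
    (x,y),r=cv2.minEnclosingCircle(W);e=cv2.fitEllipse(W)
    return np.round([x,y,2*r]).tolist(),np.round(e[0],1),np.round(e[1],1)
E
python3 - <<'E'
from lid import *
import pickle
p=pickle.load(open("w1.pkl","rb"));img=cv2.imread("pics/w1.png")
for n,s,z in [("orC",(244,205),62),("white",(308,138),48),("blue",(413,164),54),("green",(330,226),50),("green",(336,222),50),("grey",(277,290),64),("grey",(277,285),64),("bamboo",(43,188),8),("steel",(481,312),8)]:
  for t in (12,20):print(n,t,*lid(img,p,s,z,t),img[s[1],s[0]])
E
```

```text
orC 12 [567.0, 61.0, 57.0] [568.6  60.2] [51.5 57.3] [ 32  75 170]
orC 20 [567.0, 61.0, 57.0] [567.2  61.2] [56.1 56.3] [ 32  75 170]
white 12 [671.0, 2.0, 57.0] [671.4   1.5] [55.8 56.3] [149 169 176]
white 20 [671.0, 1.0, 57.0] [671.4   1.4] [56.1 56.6] [149 169 176]
blue 12 [674.0, -140.0, 57.0] [ 673.6 -139.9] [55.5 56.4] [107  51  19]
blue 20 [674.0, -140.0, 57.0] [ 673.6 -139.9] [55.7 56.8] [107  51  19]
green 12 [562.0, -60.0, 57.0] [563.2 -60.8] [52.1 57.2] [ 43 104  34]
green 20 [562.0, -60.0, 57.0] [563.3 -60.8] [52.5 57.1] [ 43 104  34]
green 12 [562.0, -60.0, 57.0] [563.2 -60.8] [52.1 57.2] [ 45 105  36]
green 20 [562.0, -60.0, 57.0] [563.3 -60.8] [52.5 57.1] [ 45 105  36]
grey 12 [464.0, -10.0, 77.0] [464.   -9.2] [58.8 78.5] [17 19 20]
grey 20 [465.0, -9.0, 78.0] [463.9  -9.4] [59.7 79.3] [17 19 20]
grey 12 [464.0, -10.0, 77.0] [464.1  -9.2] [58.5 78.3] [16 17 18]
grey 20 [465.0, -9.0, 78.0] [463.9  -9.4] [59.7 79.4] [16 17 18]
bamboo 12 [506.0, 345.0, 86.0] [505.9 347.3] [80.  84.8] [ 78 124 169]
bamboo 20 [503.0, 353.0, 92.0] [502.  348.9] [81.5 92.3] [ 78 124 169]
steel 12 [463.0, -356.0, 82.0] [ 462.7 -356.2] [78.6 80.4] [153 165 171]
steel 20 [463.0, -357.0, 83.0] [ 462.9 -356.1] [79.3 80.7] [153 165 171]
```

Request:
move_arm(motion=[[[-18.5,-4.1,-18],[0,0,0],8.5],[[-18.5,-4.1,-18],[0,0,0],8.5],[[-18.5,-4.1,-18],[0,0,0],8.5],[[-18.5,-4.1,-18],[0,0,0],8.5],[[-18.5,-4.1,-18],[0,0,0],8.5],[[-18.5,-4.1,-18],[0,0,0],8.5]])

```text
time_s: 2.78
eef_pos: [454.1, -12.1, 150.7]
tcp_rot: [3.118, 0.383, 0.002]
contact_force: [0.5, 0.7, 0.1]
grip_width: 84.6
finger_force: 0.0
```

Run:
```python
from lid import *
p=robot.camera_params("wrist");img=robot.grab_frame("wrist");cv2.imwrite("pics/w2.png",img)
print(robot.sense()["eef_pos"])
K,E=np.array(p["K"]),np.array(p["extrinsics"]);c=np.linalg.inv(E)@[455,-11,64,1];u=K@c[:3];u=u[:2]/u[2];print(u)
print(lid(img,p,tuple(int(v) for v in u),64,8))
```

```text
[455.85268557 -12.08496692 152.01101207]
[278.12714402 206.91911838]
([456.0, -11.0, 59.0], array([455.3, -11.3]), array([56.2, 57.3]))
```

View pics/w2.png

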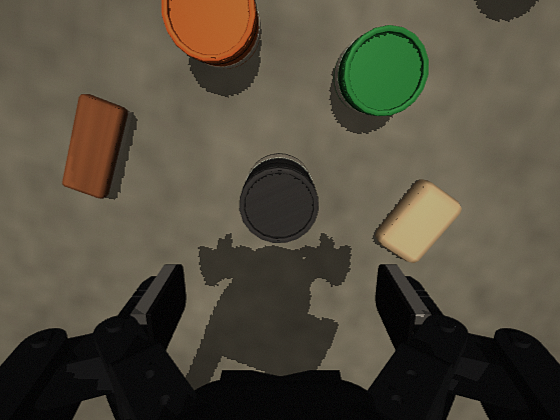

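The grey lid is central at (279,205) and fits a circle of about 57 mm at (455,−11). The fingers are clear of the brush and soap. Descending to grip.

Request:
move_arm(motion=[[[0,0,-5],[0,0,0],8.5],[[0,0,-10],[0,0,0],8.5],[[0,0,-13],[0,0,0],8.5],[[0,0,-14],[0,0,0],8.5],[[0,0,-14],[0,0,0],8.5]])

```text
time_s: 3.45
eef_pos: [456.0, -11.4, 11.2]
tcp_rot: [3.117, 0.387, 0.002]
contact_force: [-0.6, -0.5, 0.1]
grip_width: 84.9
finger_force: 0.0
```

Request:
move_arm(motion=[[[0,0,0],[0,0,0],5],[[0,0,0],[0,0,0],5],[[0,0,0],[0,0,0],5],[[0,0,0],[0,0,0],5],[[0,0,0],[0,0,0],5],[[0,0,0],[0,0,0],5]])

```text
time_s: 4.2
eef_pos: [456.2, -11.4, 12.1]
tcp_rot: [3.117, 0.387, 0.006]
contact_force: [-0.1, 0.3, 6.4]
grip_width: 57.3
finger_force: 42.0
```

Request:
move_arm(motion=[[[0,0,3],[0,0,0],5],[[0,0,8],[0,0,0],5],[[0,0,10],[0,0,0],5],[[0.2,-6,10],[0,0,0],5],[[0.3,-12,10],[0,0,0],5],[[0.5,-18,10],[0,0,0],5],[[0.6,-24,10],[0,0,0],5],[[0.7,-29,10],[0,0,0],5]])

```text
time_s: 5.2
eef_pos: [461.0, -303.6, 110.8]
tcp_rot: [3.117, 0.385, 0.001]
contact_force: [0.8, -0.2, -1.8]
grip_width: 57.3
finger_force: 43.9
```

Request:
move_arm(motion=[[[0.1,-3.5,0],[0,0,0],5],[[0.1,-5.5,0],[0,0,0],5],[[0.1,-5.5,-2],[0,0,0],5],[[0.1,-5.5,-5],[0,0,0],5],[[0.1,-5.5,-5],[0,0,0],5]])

```text
time_s: 5.82
eef_pos: [460.0, -351.9, 56.1]
tcp_rot: [-3.11, -0.388, 0.008]
contact_force: [0.1, -0.8, -2.1]
grip_width: 57.3
finger_force: 43.8
```

Run:
```python
from h import *
img=robot.grab_frame("side");cv2.imwrite("pics/s2.png",cv2.resize(img[280:420,180:420],None,fx=3,fy=3));print(robot.sense()["eef_pos"])
```

```text
[ 461.15109672 -353.26991583   58.04232511]
```

View pics/s2.png

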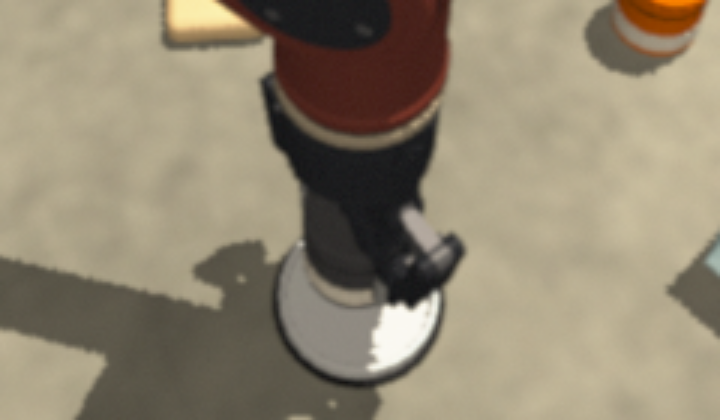

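The grey jar hangs over the steel tray, at about (350,290) in the crop. Lowering gently.

Request:
move_arm(motion=[[[0.1,-0.2,-2],[0,0,0],5],[[0.1,-0.2,-3],[0,0,0],5],[[0.1,-0.2,-3.6],[0,0,0],5],[[0.1,-0.2,-3.8],[0,0,0],5],[[0.1,-0.2,-3.8],[0,0,0],5]])

```text
time_s: 6.5
eef_pos: [463.4, -358.3, 22.4]
tcp_rot: [3.117, 0.387, 0.0]
contact_force: [0.2, -0.3, -1.7]
grip_width: 57.0
finger_force: 43.8
```

Request:
move_arm(motion=[[[0,0,-0.2],[0,0,0],5],[[0,0,-0.3],[0,0,0],5],[[0,0,-0.4],[0,0,0],5],[[0,0,-0.4],[0,0,0],5]])

```text
time_s: 7.0
eef_pos: [463.3, -358.2, 18.2]
tcp_rot: [3.118, 0.387, 0.0]
contact_force: [0.0, 0.5, -1.8]
grip_width: 57.1
finger_force: 43.9
```

Request:
move_arm(motion=[[[0,0,-0.1],[0,0,0],5],[[0,0,-0.1],[0,0,0],5]])

```text
time_s: 7.25
eef_pos: [463.4, -358.2, 18.2]
tcp_rot: [-3.118, -0.387, 0.0]
contact_force: [-3.1, 1.9, 5.4]
grip_width: 57.4
finger_force: 44.7
```

Request:
move_arm(motion=[[[0,0,-0.1],[0,0,0],5],[[0,0,-0.1],[0,0,0],5]])

```text
time_s: 7.5
eef_pos: [463.4, -358.2, 18.1]
tcp_rot: [-3.117, -0.387, 0.001]
contact_force: [-5.6, 4.5, 13.2]
grip_width: 57.3
finger_force: 45.3
```

Request:
move_arm(motion=[[[0,0,0.1],[0,0,0],5.9],[[0,0,0.1],[0,0,0],6.5],[[0,0,0.1],[0,0,0],8],[[0,0,0.1],[0,0,0],8.5],[[0,0,0.1],[0,0,0],8.5],[[0,0,5],[0,0,0],8.5],[[0,0,10],[0,0,0],8.5],[[0,0,15],[0,0,0],8.5]])

```text
time_s: 8.5
eef_pos: [463.1, -358.0, 167.6]
tcp_rot: [-3.117, -0.387, 0.0]
contact_force: [1.0, -0.7, -0.0]
grip_width: 84.9
finger_force: 0.0
```

Run:
```python
from lid import *
p=robot.camera_params("wrist");img=robot.grab_frame("wrist");cv2.imwrite("pics/w3.png",img)
print(robot.sense()["eef_pos"])
K,E=np.array(p["K"]),np.array(p["extrinsics"]);c=np.linalg.inv(E)@[463,-358,70,1];u=K@c[:3];u=u[:2]/u[2];print(u)
for t in(6,8,11):print(lid(img,p,tuple(int(v) for v in u),70,t))
```

```text
[ 466.19431594 -360.87880821  175.92529323]
[279.44164705 203.71388987]
([464.0, -359.0, 59.0], array([ 462.9, -359.3]), array([55.8, 57.9]))
([464.0, -359.0, 59.0], array([ 463.3, -359.3]), array([56.8, 57.9]))
([464.0, -359.0, 59.0], array([ 463.5, -359.2]), array([57.3, 57.9]))
```

View pics/w3.png

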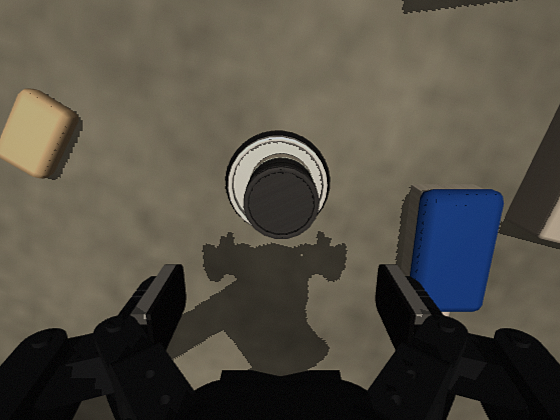

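Grey stands in the steel tray, its lid at (280,204) and centred at (463,−359). Next is blue at (674,−140).

Request:
move_arm(motion=[[[5,5.2,-1],[0,0,0],8.5],[[9,9.3,-2],[0,0,0],8.5],[[13,13.5,-2],[0,0,0],8.5],[[17,17.6,-2],[0,0,0],8.5],[[20,20.8,-2],[0,0,0],8.5],[[21,21.8,-2],[0,0,0],8.5],[[21,21.8,-2],[0,0,0],8.5],[[21,21.8,-2],[0,0,0],8.5]])

```text
time_s: 9.55
eef_pos: [672.4, -141.4, 146.0]
tcp_rot: [3.118, 0.385, -0.001]
contact_force: [0.2, -0.5, -0.4]
grip_width: 84.9
finger_force: 0.0
```

```bash
cat > chk.py <<'E'
from lid import *
import sys
def chk(x,y,z,save):
    s=robot.sense();p=robot.camera_params("wrist");img=robot.grab_frame("wrist");cv2.imwrite(f"pics/{save}.png",img)
    print(np.round(s["eef_pos"],1),np.round(s["joint_positions"],2))
    K,E=np.array(p["K"]),np.array(p["extrinsics"]);c=np.linalg.inv(E)@[x,y,z,1];u=K@c[:3];u=u[:2]/u[2]
    for t in(8,12,20):print(lid(img,p,tuple(int(v) for v in u),z,t))
if __name__=="__main__":chk(*map(float,sys.argv[1:4]),sys.argv[4])
E
python3 chk.py 674 -140 54 w4
```

```text
[ 672.4 -141.4  146. ] [-0.32  0.43  1.43 -0.    1.29  1.  ]
([673.0, -140.0, 57.0], array([ 672.7, -139.7]), array([55. , 56.7]))
([673.0, -140.0, 57.0], array([ 673.2, -139.6]), array([56.6, 56.8]))
([673.0, -140.0, 57.0], array([ 673.2, -139.6]), array([56.8, 57.3]))
```

Request:
move_arm(motion=[[[0.1,0.1,-5],[0,0,0],8.5],[[0.1,0.1,-10],[0,0,0],8.5],[[0.1,0.1,-12.5],[0,0,0],8.5],[[0.1,0.1,-13.4],[0,0,0],8.5],[[0.1,0.1,-13.4],[0,0,0],8.5],[[0.1,0.1,-13.4],[0,0,0],8.5]])

```text
time_s: 10.35
eef_pos: [675.6, -140.0, 14.4]
tcp_rot: [3.116, 0.386, 0.005]
contact_force: [0.3, -1.0, 0.8]
grip_width: 85.1
finger_force: 0.0
```

Request:
move_arm(motion=[[[0,0,0],[0,0,0],5],[[0,0,0],[0,0,0],5],[[0,0,0],[0,0,0],5],[[0,0,0],[0,0,0],5],[[0,0,0],[0,0,0],5],[[0,0,0],[0,0,0],5]])

```text
time_s: 11.1
eef_pos: [675.3, -139.4, 13.8]
tcp_rot: [3.117, 0.387, 0.003]
contact_force: [-0.7, -0.0, 6.3]
grip_width: 57.3
finger_force: 43.0
```

Request:
move_arm(motion=[[[0,0,4],[0,0,0],5],[[0,0,9],[0,0,0],5],[[-1,-1,13],[0,0,0],5],[[-5,-5.2,14],[0,0,0],5],[[-9,-9.4,14],[0,0,0],5],[[-13,-13.6,14],[0,0,0],5],[[-17,-17.8,14],[0,0,0],5],[[-20,-21,14],[0,0,0],5]])

```text
time_s: 12.1
eef_pos: [472.3, -350.3, 151.8]
tcp_rot: [-3.117, -0.385, 0.001]
contact_force: [0.2, -0.1, -2.1]
grip_width: 57.1
finger_force: 43.4
```

Request:
move_arm(motion=[[[-1,-1,0],[0,0,0],5],[[-1,-1,0],[0,0,0],5],[[-1,-1,-2],[0,0,0],5],[[-1,-1,-4],[0,0,0],5],[[-1,-1,-4],[0,0,0],5],[[-1,-1,-4],[0,0,0],5],[[-1,-1,-4],[0,0,0],5]])

```text
time_s: 12.98
eef_pos: [464.9, -359.4, 112.9]
tcp_rot: [3.117, 0.387, 0.001]
contact_force: [0.3, -0.5, -1.5]
grip_width: 57.1
finger_force: 43.4
```

Request:
move_arm(motion=[[[0,0,-1.5],[0,0,0],5],[[0,0,-2.4],[0,0,0],5],[[0,0,-2.8],[0,0,0],5],[[0,0,-2.8],[0,0,0],5]])

```text
time_s: 13.48
eef_pos: [464.0, -358.9, 83.6]
tcp_rot: [-3.117, -0.386, 0.001]
contact_force: [0.6, 0.5, -0.9]
grip_width: 56.8
finger_force: 43.4
```

Request:
move_arm(motion=[[[0,0,-0.1],[0,0,0],5],[[0,0,-0.2],[0,0,0],5],[[0,0,-0.2],[0,0,0],5]])

```text
time_s: 13.85
eef_pos: [464.4, -359.2, 82.4]
tcp_rot: [3.117, 0.387, 0.0]
contact_force: [0.0, -0.5, -1.4]
grip_width: 57.0
finger_force: 43.4
```

Request:
move_arm(motion=[[[0,0,-0.1],[0,0,0],5],[[0,0,-0.1],[0,0,0],5]])

```text
time_s: 14.1
eef_pos: [464.6, -359.3, 81.8]
tcp_rot: [3.117, 0.387, 0.001]
contact_force: [-1.1, 1.0, 2.2]
grip_width: 57.0
finger_force: 43.8
```

Request:
move_arm(motion=[[[0,0,-0.1],[0,0,0],5],[[0,0,-0.1],[0,0,0],5]])

```text
time_s: 14.35
eef_pos: [464.7, -359.4, 81.8]
tcp_rot: [3.117, 0.387, 0.001]
contact_force: [-2.7, 2.7, 9.0]
grip_width: 56.9
finger_force: 44.5
```

Contact comes at z 81.8, exactly as predicted, so blue is seated. Releasing it and checking.

Request:
move_arm(motion=[[[0,0,0.1],[0,0,0],5.9],[[0,0,0.1],[0,0,0],6.5],[[0,0,0.1],[0,0,0],8],[[0,0,0.1],[0,0,0],8.5],[[0,0,0.1],[0,0,0],8.5],[[0,0,5],[0,0,0],8.5],[[0,0,10],[0,0,0],8.5],[[0,0,14],[0,0,0],8.5]])

```text
time_s: 15.35
eef_pos: [464.6, -359.4, 222.5]
tcp_rot: [3.116, 0.387, 0.002]
contact_force: [0.6, 0.2, -0.7]
grip_width: 85.0
finger_force: 0.0
```

Request:
move_arm(motion=[[[0,0,0],[0,0,0],8.5],[[0,0,0],[0,0,0],8.5]])

```text
time_s: 15.6
eef_pos: [464.0, -358.8, 219.6]
tcp_rot: [-3.117, -0.387, 0.001]
contact_force: [0.4, -0.7, -0.5]
grip_width: 84.9
finger_force: 0.0
```

```bash
python3 chk.py 463 -359 122 w5
```

```text
[ 464.  -358.8  219.6] [-0.79  0.14  1.64  0.    1.36  0.53]
([463.0, -360.0, 57.0], array([ 462.7, -360.7]), array([55. , 56.9]))
([463.0, -360.0, 57.0], array([ 462.7, -360.6]), array([55.5, 57.4]))
([463.0, -360.0, 57.0], array([ 463.1, -360.5]), array([56.9, 57.2]))
```

Request:
move_arm(motion=[[[3,5.2,0],[0,0,0],8.5],[[6,10.4,0],[0,0,0],8.5],[[9,15.6,-1],[0,0,0],8.5],[[12,20.8,-3],[0,0,0],8.5],[[15,26,-5],[0,0,0],8.5],[[18,31,-7],[0,0,0],8.5],[[20.7,36,-7],[0,0,0],8.5],[[20.7,36,-7],[0,0,0],8.5]])

```text
time_s: 16.65
eef_pos: [670.9, 5.2, 147.2]
tcp_rot: [-3.115, -0.394, 0.006]
contact_force: [-0.9, -0.7, 0.1]
grip_width: 85.3
finger_force: 0.0
```

Request:
move_arm(motion=[[[0,0,0],[0,0,0],8.5],[[0,0,0],[0,0,0],8.5]])

```text
time_s: 16.9
eef_pos: [670.5, -0.6, 149.6]
tcp_rot: [3.118, 0.384, -0.002]
contact_force: [-0.6, 0.3, -0.9]
grip_width: 84.9
finger_force: 0.0
```

```bash
python3 chk.py 671 1 48 w6
```

```text
[ 6.705e+02 -6.000e-01  1.496e+02] [-0.12  0.39  1.47 -0.    1.28  1.21]
([671.0, 1.0, 57.0], array([670.6,   1.3]), array([55.3, 56.7]))
([671.0, 1.0, 57.0], array([670.9,   1.4]), array([56.2, 56.6]))
([671.0, 1.0, 57.0], array([671. ,   1.4]), array([56.6, 56.9]))
```

Request:
move_arm(motion=[[[0,0.1,-5],[0,0,0],8.5],[[0,0.1,-10],[0,0,0],8.5],[[0,0.1,-12.8],[0,0,0],8.5],[[0,0.1,-13.7],[0,0,0],8.5],[[0,0.1,-13.7],[0,0,0],8.5],[[0,0.1,-13.7],[0,0,0],8.5]])

```text
time_s: 17.7
eef_pos: [672.9, 1.4, 15.5]
tcp_rot: [3.117, 0.386, 0.005]
contact_force: [-1.1, 0.3, -0.8]
grip_width: 85.0
finger_force: 0.0
```

Request:
move_arm(motion=[[[0,0,0],[0,0,0],5],[[0,0,0],[0,0,0],5],[[0,0,0],[0,0,0],5],[[0,0,0],[0,0,0],5],[[0,0,0],[0,0,0],5],[[0,0,0],[0,0,0],5]])

```text
time_s: 18.45
eef_pos: [672.4, 1.8, 14.8]
tcp_rot: [3.117, 0.387, 0.004]
contact_force: [-0.5, -0.1, 6.8]
grip_width: 57.1
finger_force: 43.0
```

Request:
move_arm(motion=[[[0,0,5],[0,0,0],5],[[0,0,11],[0,0,0],5],[[0,0,16],[0,0,0],5],[[-2,-3.5,17],[0,0,0],5],[[-5,-8.7,17],[0,0,0],5],[[-8,-13.9,17],[0,0,0],5],[[-11,-19.1,17],[0,0,0],5],[[-14,-24.3,17],[0,0,0],5]])

```text
time_s: 19.45
eef_pos: [530.0, -242.3, 183.0]
tcp_rot: [-3.118, -0.387, 0.0]
contact_force: [0.0, -0.9, -0.8]
grip_width: 57.3
finger_force: 43.4
```

Request:
move_arm(motion=[[[-3,-5.2,0],[0,0,0],5],[[-5.5,-9.6,0],[0,0,0],5],[[-6.8,-11.9,0],[0,0,0],5],[[-6.8,-11.9,0],[0,0,0],5],[[-6.8,-11.9,-1],[0,0,0],5],[[-6.8,-11.9,-2],[0,0,0],5],[[-6.8,-11.9,-2],[0,0,0],5],[[-6.8,-11.9,-2],[0,0,0],5]])

```text
time_s: 20.45
eef_pos: [463.7, -359.5, 163.1]
tcp_rot: [-3.117, -0.388, 0.0]
contact_force: [0.4, -0.5, -1.0]
grip_width: 57.2
finger_force: 43.4
```

Target TCP is (464.4,−360.4) with seating at z≈134.8.

Request:
move_arm(motion=[[[0,-0.1,-1.4],[0,0,0],5],[[0,-0.1,-2.2],[0,0,0],5],[[0,-0.1,-2.6],[0,0,0],5],[[0,-0.1,-2.6],[0,0,0],5],[[0,-0.1,-2.6],[0,0,0],5]])

```text
time_s: 21.08
eef_pos: [463.5, -361.3, 137.5]
tcp_rot: [3.117, 0.387, 0.001]
contact_force: [-0.4, -0.1, -0.6]
grip_width: 57.1
finger_force: 43.4
```

Request:
move_arm(motion=[[[0,0,-0.1],[0,0,0],5],[[0,0,-0.2],[0,0,0],5],[[0,0,-0.2],[0,0,0],5]])

```text
time_s: 21.45
eef_pos: [463.3, -361.1, 135.2]
tcp_rot: [-3.118, -0.387, 0.0]
contact_force: [-0.0, -0.3, -1.1]
grip_width: 56.9
finger_force: 43.4
```

Request:
move_arm(motion=[[[0,0,-0.1],[0,0,0],5],[[0,0,-0.1],[0,0,0],5]])

```text
time_s: 21.7
eef_pos: [463.5, -361.3, 134.9]
tcp_rot: [3.117, 0.387, 0.001]
contact_force: [-0.2, 1.1, 2.8]
grip_width: 57.0
finger_force: 43.8
```

Request:
move_arm(motion=[[[0,0,-0.1],[0,0,0],5],[[0,0,-0.1],[0,0,0],5]])

```text
time_s: 21.95
eef_pos: [463.9, -361.5, 134.9]
tcp_rot: [3.116, 0.387, 0.002]
contact_force: [-1.0, 1.7, 8.4]
grip_width: 57.1
finger_force: 44.5
```

Request:
move_arm(motion=[[[0,0,0.1],[0,0,0],5.9],[[0,0,0.1],[0,0,0],6.5],[[0,0,0.1],[0,0,0],8],[[0,0,0.1],[0,0,0],8.5],[[0,0,0.1],[0,0,0],8.5],[[0,0,5],[0,0,0],8.5],[[0,0,10],[0,0,0],8.5],[[0,0,10],[0,0,0],8.5]])

```text
time_s: 22.95
eef_pos: [465.5, -363.3, 239.0]
tcp_rot: [3.11, 0.386, 0.009]
contact_force: [0.3, -0.1, -0.6]
grip_width: 85.1
finger_force: 0.0
```

```bash
python3 chk.py 463 -361 168 w7
```

```text
[ 465.5 -363.3  239. ] [-0.8   0.13  1.62 -0.    1.39  0.53]
([463.0, -363.0, 57.0], array([ 462.3, -362.7]), array([55.1, 56.8]))
([463.0, -363.0, 57.0], array([ 462.5, -362.7]), array([55.6, 57. ]))
([463.0, -363.0, 57.0], array([ 462.9, -362.6]), array([56.8, 57. ]))
```

Request:
move_arm(motion=[[[1.5,6,0],[0,0,0],8.5],[[3,12,0],[0,0,0],8.5],[[4.5,18,-1],[0,0,0],8.5],[[6,24,-3],[0,0,0],8.5],[[7.5,30,-5],[0,0,0],8.5],[[9,36,-7],[0,0,0],8.5],[[10.3,42,-8],[0,0,0],8.5],[[10.3,42.3,-8],[0,0,0],8.5]])

```text
time_s: 24.0
eef_pos: [564.4, 65.6, 150.0]
tcp_rot: [-3.115, -0.394, 0.008]
contact_force: [-0.7, 0.2, 0.1]
grip_width: 85.0
finger_force: 0.0
```

Request:
move_arm(motion=[[[0,0,0],[0,0,0],8.5],[[0,0,0],[0,0,0],8.5],[[0,0,0],[0,0,0],8.5]])

```text
time_s: 24.38
eef_pos: [566.4, 60.3, 153.5]
tcp_rot: [3.118, 0.383, 0.001]
contact_force: [0.5, -0.2, -0.0]
grip_width: 84.6
finger_force: 0.0
```

```bash
python3 chk.py 567 61 62 w8
```

```text
[566.4  60.3 153.5] [-0.03  0.16  1.75 -0.    1.23  1.29]
([567.0, 61.0, 57.0], array([566.8,  61. ]), array([55.6, 56.9]))
([567.0, 61.0, 57.0], array([566.9,  61. ]), array([56. , 56.9]))
([567.0, 61.0, 57.0], array([567.3,  61.1]), array([56.7, 57.1]))
```

Request:
move_arm(motion=[[[0,0.1,-5],[0,0,0],8.5],[[0,0.1,-10],[0,0,0],8.5],[[0,0.1,-13],[0,0,0],8.5],[[0,0.1,-14.1],[0,0,0],8.5],[[0,0.1,-14.1],[0,0,0],8.5],[[0,0.1,-14.1],[0,0,0],8.5]])

```text
time_s: 25.18
eef_pos: [567.9, 62.6, 14.1]
tcp_rot: [3.117, 0.386, 0.005]
contact_force: [-0.5, -0.5, -0.2]
grip_width: 85.4
finger_force: 0.0
```

Request:
move_arm(motion=[[[0,0,0],[0,0,0],5],[[0,0,0],[0,0,0],5],[[0,0,0],[0,0,0],5],[[0,0,0],[0,0,0],5],[[0,0,0],[0,0,0],5],[[0,0,0],[0,0,0],5]])

```text
time_s: 25.92
eef_pos: [567.5, 62.8, 13.7]
tcp_rot: [3.117, 0.387, 0.004]
contact_force: [-1.6, -1.1, 6.2]
grip_width: 57.3
finger_force: 42.7
```

Request:
move_arm(motion=[[[0,0,4],[0,0,0],5],[[0,0,8],[0,0,0],5],[[0,1,10],[0,0,0],5],[[-1.5,7,10],[0,0,0],5],[[-3,13,10],[0,0,0],5],[[-4.3,19,10],[0,0,0],5],[[-5.5,24.5,10],[0,0,0],5],[[-6.2,28.5,10],[0,0,0],5]])

```text
time_s: 26.92
eef_pos: [502.8, 350.1, 111.9]
tcp_rot: [-3.117, -0.389, 0.001]
contact_force: [0.2, -0.6, -1.4]
grip_width: 56.8
finger_force: 43.9
```

Request:
move_arm(motion=[[[0,0,0],[0,0,0],5],[[0,0,-2],[0,0,0],5],[[0,0,-5],[0,0,0],5],[[0,0,-7],[0,0,0],5],[[0,0,-7],[0,0,0],5],[[0,0,-7],[0,0,0],5]])

```text
time_s: 27.68
eef_pos: [505.0, 347.6, 42.7]
tcp_rot: [-3.118, -0.386, -0.001]
contact_force: [-0.3, 0.7, -0.9]
grip_width: 56.9
finger_force: 44.0
```

Run:
```python
from h import *
a=robot.grab_frame("side")[90:210,120:320];b=robot.grab_frame("scene")[220:340,350:550]
cv2.imwrite("pics/s3.png",cv2.resize(np.vstack([a,b]),None,fx=2.5,fy=2.5));print(robot.sense()["eef_pos"])
```

```text
[505.46759557 348.2026297   43.63191045]
```

View pics/s3.png

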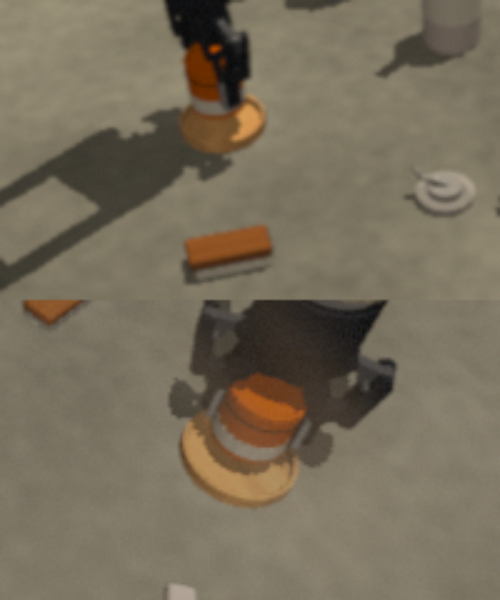

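The orange jar hovers about 25 mm above the bamboo tray. The tray is at (223,122) in the top half and (240,458) in the bottom half, and the jar is over it in both views. Lowering.

Request:
move_arm(motion=[[[0,0,-1.2],[0,0,0],5],[[0,0,-1.9],[0,0,0],5],[[0,0,-2.1],[0,0,0],5],[[0,0,-2.1],[0,0,0],5]])

```text
time_s: 28.28
eef_pos: [504.1, 347.8, 20.8]
tcp_rot: [3.117, 0.387, -0.001]
contact_force: [0.1, 0.0, -2.2]
grip_width: 57.3
finger_force: 44.0
```

Request:
move_arm(motion=[[[0,0,-0.1],[0,0,0],5],[[0,0,-0.2],[0,0,0],5],[[0,0,-0.2],[0,0,0],5]])

```text
time_s: 28.65
eef_pos: [504.6, 348.0, 19.8]
tcp_rot: [-3.117, -0.387, -0.001]
contact_force: [-2.3, -1.2, 1.6]
grip_width: 57.2
finger_force: 44.3
```

Request:
move_arm(motion=[[[0,0,-0.1],[0,0,0],5],[[0,0,-0.1],[0,0,0],5]])

```text
time_s: 28.9
eef_pos: [504.7, 348.1, 19.7]
tcp_rot: [-3.118, -0.387, -0.001]
contact_force: [-4.2, -2.0, 8.2]
grip_width: 57.0
finger_force: 45.0
```

Request:
move_arm(motion=[[[0,0,0.1],[0,0,0],5.9],[[0,0,0.1],[0,0,0],6.5],[[0,0,0.1],[0,0,0],8],[[0,0,0.1],[0,0,0],8.5],[[0,0,0.1],[0,0,0],8.5],[[0,0,5],[0,0,0],8.5],[[0,0,10],[0,0,0],8.5],[[0,0,13],[0,0,0],8.5]])

```text
time_s: 29.9
eef_pos: [505.4, 348.5, 151.4]
tcp_rot: [-3.116, -0.386, -0.005]
contact_force: [1.1, 0.1, -0.4]
grip_width: 85.2
finger_force: 0.0
```

Request:
move_arm(motion=[[[0,0,0],[0,0,0],8.5],[[0,0,0],[0,0,0],8.5]])

```text
time_s: 30.15
eef_pos: [503.6, 347.5, 147.0]
tcp_rot: [3.117, 0.387, -0.002]
contact_force: [-0.6, 0.1, -0.6]
grip_width: 85.3
finger_force: 0.0
```

```bash
python3 chk.py 505 348 68 w9
```

```text
[503.6 347.5 147. ] [0.48 0.26 1.64 0.   1.24 1.8 ]
([504.0, 347.0, 57.0], array([504. , 347.2]), array([55.7, 56.8]))
([505.0, 347.0, 58.0], array([504.2, 347.3]), array([56.4, 57.2]))
([505.0, 347.0, 58.0], array([504.4, 347.3]), array([57. , 57.5]))
```

Request:
move_arm(motion=[[[0.8,-6,0],[0,0,0],8.5],[[1.7,-12,0],[0,0,0],8.5],[[2.5,-18,0],[0,0,0],8.5],[[3.4,-24,0],[0,0,0],8.5],[[4.2,-30,0],[0,0,0],8.5],[[5.1,-36,0],[0,0,0],8.5],[[5.8,-40.8,0],[0,0,0],8.5],[[5.8,-40.8,0],[0,0,0],8.5]])

```text
time_s: 31.2
eef_pos: [561.5, -63.3, 146.3]
tcp_rot: [-3.118, -0.379, 0.005]
contact_force: [-0.5, 0.5, -0.1]
grip_width: 85.0
finger_force: 0.0
```

Request:
move_arm(motion=[[[0,0,0],[0,0,0],8.5],[[0,0,0],[0,0,0],8.5],[[0,0,0],[0,0,0],8.5]])

```text
time_s: 31.58
eef_pos: [562.1, -58.9, 148.0]
tcp_rot: [-3.117, -0.39, 0.001]
contact_force: [-0.6, 0.2, -0.2]
grip_width: 85.1
finger_force: 0.0
```

```bash
python3 chk.py 563 -60 50 w10
```

```text
[562.1 -58.9 148. ] [-0.24  0.15  1.77  0.    1.22  1.08]
([562.0, -60.0, 57.0], array([561.5, -59.8]), array([55.9, 57.1]))
([562.0, -60.0, 57.0], array([561.8, -59.7]), array([56.8, 57.1]))
([562.0, -60.0, 58.0], array([561.8, -59.7]), array([57.2, 57.3]))
```

Request:
move_arm(motion=[[[0,-0.1,-5],[0,0,0],8.5],[[0,-0.1,-10],[0,0,0],8.5],[[0,-0.1,-12.6],[0,0,0],8.5],[[0,-0.1,-13.5],[0,0,0],8.5],[[0,-0.1,-13.5],[0,0,0],8.5],[[0,-0.1,-13.5],[0,0,0],8.5]])

```text
time_s: 32.38
eef_pos: [563.8, -61.3, 14.9]
tcp_rot: [3.117, 0.387, 0.004]
contact_force: [-0.6, -0.7, 0.4]
grip_width: 85.1
finger_force: 0.0
```

Request:
move_arm(motion=[[[0,0,0],[0,0,0],5],[[0,0,0],[0,0,0],5],[[0,0,0],[0,0,0],5],[[0,0,0],[0,0,0],5],[[0,0,0],[0,0,0],5],[[0,0,0],[0,0,0],5]])

```text
time_s: 33.12
eef_pos: [563.4, -61.3, 14.7]
tcp_rot: [3.117, 0.387, 0.003]
contact_force: [-1.9, 0.7, 5.4]
grip_width: 57.0
finger_force: 42.8
```

Request:
move_arm(motion=[[[0,0,5],[0,0,0],5],[[0,0,10],[0,0,0],5],[[0,2,13],[0,0,0],5],[[-1,8,13],[0,0,0],5],[[-2,14,13],[0,0,0],5],[[-2.8,20,13],[0,0,0],5],[[-3.6,26,13],[0,0,0],5],[[-4.5,32,13],[0,0,0],5]])

```text
time_s: 34.12
eef_pos: [516.7, 260.6, 143.3]
tcp_rot: [3.118, 0.386, 0.001]
contact_force: [0.6, 0.4, -0.3]
grip_width: 57.3
finger_force: 43.4
```

Request:
move_arm(motion=[[[-0.8,5.5,0],[0,0,0],5],[[-1.2,8.8,0],[0,0,0],5],[[-1.2,8.8,0],[0,0,0],5],[[-1.2,8.8,-2],[0,0,0],5],[[-1.2,8.8,-4],[0,0,0],5],[[-1.2,8.8,-4],[0,0,0],5],[[-1.2,8.8,-4],[0,0,0],5]])

```text
time_s: 35.0
eef_pos: [505.5, 346.1, 102.8]
tcp_rot: [3.118, 0.385, -0.001]
contact_force: [1.1, 0.0, -0.6]
grip_width: 56.9
finger_force: 43.4
```

Request:
move_arm(motion=[[[0,0,-1.2],[0,0,0],5],[[0,0,-1.7],[0,0,0],5],[[0,0,-1.9],[0,0,0],5],[[0,0,-1.9],[0,0,0],5],[[0,0,-1.9],[0,0,0],5]])

```text
time_s: 35.62
eef_pos: [505.5, 347.0, 84.5]
tcp_rot: [-3.118, -0.387, -0.001]
contact_force: [0.1, 0.3, -0.8]
grip_width: 56.9
finger_force: 43.4
```

Request:
move_arm(motion=[[[0,0,-0.1],[0,0,0],5],[[0,0,-0.2],[0,0,0],5],[[0,0,-0.2],[0,0,0],5]])

```text
time_s: 36.0
eef_pos: [505.3, 346.8, 82.2]
tcp_rot: [3.118, 0.387, -0.0]
contact_force: [1.0, -0.0, -0.8]
grip_width: 56.9
finger_force: 43.4
```

Request:
move_arm(motion=[[[0,0,-0.1],[0,0,0],5],[[0,0,-0.1],[0,0,0],5]])

```text
time_s: 36.25
eef_pos: [505.3, 346.8, 81.1]
tcp_rot: [3.118, 0.387, -0.0]
contact_force: [0.1, 0.2, -0.9]
grip_width: 56.9
finger_force: 43.4
```

Request:
move_arm(motion=[[[0,0,-0.1],[0,0,0],5],[[0,0,-0.1],[0,0,0],5]])

```text
time_s: 36.5
eef_pos: [505.6, 347.0, 80.7]
tcp_rot: [-3.118, -0.387, -0.001]
contact_force: [-1.4, -0.1, 1.8]
grip_width: 57.1
finger_force: 43.6
```

Request:
move_arm(motion=[[[0,0,-0.1],[0,0,0],5],[[0,0,-0.1],[0,0,0],5]])

```text
time_s: 36.75
eef_pos: [505.9, 347.1, 80.6]
tcp_rot: [-3.117, -0.387, -0.002]
contact_force: [-1.4, -1.5, 7.5]
grip_width: 57.1
finger_force: 44.3
```

Green is seated at z 80.7, as predicted. Releasing, backing off and checking everything.

Request:
move_arm(motion=[[[0,0,0.1],[0,0,0],5.9],[[0,0,0.1],[0,0,0],6.5],[[0,0,0.1],[0,0,0],8],[[0,0,0.1],[0,0,0],8.5],[[0,0,0.1],[0,0,0],8.5],[[0,0,5],[0,0,0],8.5],[[0,0,10],[0,0,0],8.5],[[0,0,14],[0,0,0],8.5]])

```text
time_s: 37.75
eef_pos: [505.7, 347.1, 221.6]
tcp_rot: [-3.117, -0.387, -0.003]
contact_force: [0.8, 1.1, -0.5]
grip_width: 85.0
finger_force: 0.0
```

Request:
move_arm(motion=[[[0,0,0],[0,0,0],8.5],[[0,-6,4],[0,0,0],8.5],[[0,-12,8],[0,0,0],8.5],[[0,-18,8],[0,0,0],8.5],[[-4,-23,8],[0,0,0],8.5],[[-6,-25,8],[0,0,0],8.5],[[-6,-25,8],[0,0,0],8.5],[[-6,-25,8],[0,0,0],8.5]])

```text
time_s: 38.75
eef_pos: [445.4, 97.0, 298.7]
tcp_rot: [-3.117, -0.386, 0.0]
contact_force: [0.1, 0.0, 1.4]
grip_width: 85.2
finger_force: 0.0
```

Run:
```python
from h import *
a=robot.grab_frame("side");b=robot.grab_frame("scene")
f=lambda i,y,x:cv2.resize(i[y:y+140,x:x+190],None,fx=2.1,fy=2.1)
cv2.imwrite("pics/end.png",np.vstack([np.hstack([f(a,280,200),f(a,60,120)]),np.hstack([f(b,60,130),f(b,180,360)])]))
cv2.imwrite("pics/endside.png",a);print(robot.sense()["eef_pos"])
```

```text
[445.63212959  97.51366101 298.78178015]
```

View pics/end.png

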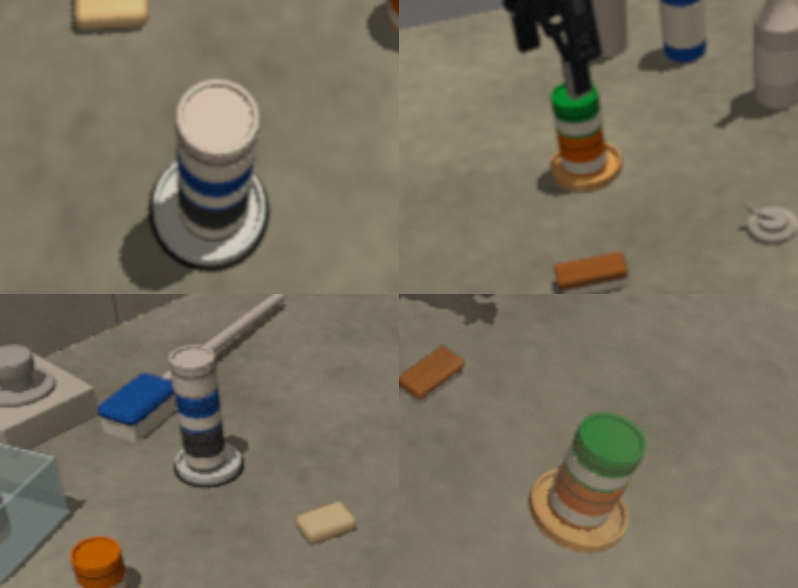

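View pics/endside.png

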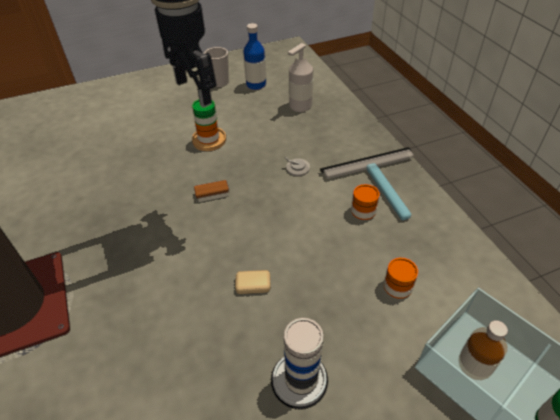

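Both stacks stand straight: steel at (300,360) with grey, blue and white, and bamboo at (207,125) with orange and green. The soap, brush and hook have not moved, and the arm is well clear.

```bash
python3 -c "
from cell import robot
print(robot.sign_off())"
```

```text
the job is handed in; nothing more can be done
None
```

The job is handed in at about 39 s: the steel tray holds grey, blue and white in that order from the bottom, the bamboo tray holds orange with green on top, all upright and seated, and the soap, nail brush and suction hook were left where they lay.

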